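Fit the crank handle and hold the index plunger out

TASK

Take the red crank handle out of the wooden tool block and put its steel rod down through the brass eyelet of the indexing turntable, pushed fully home so that it stands upright on its collar, and let go of it. Then pull the yellow spring-loaded index plunger up to the end of its travel and finish while still holding it there, clear of its seat hole, so that a workmate can turn the table by the handle. Leave the plunger seated until the handle is in, and do not disturb the awls or the other things on the bench.

Things in the scene. Friction and masses are not known exactly. Their poses are not given: they have to be found in the camera images.
- fixture: Indexing turntable, fixed: green foot, aluminium disc 216 mm wide, top 60 mm above the bench, an oval mask grille clamped on it (up to 107 mm high). Origin: disc axis at bench level, z up. Along own +y, 135 mm out: brass eyelet ear. Along own -y, 135 mm out: plunger on a green bracket (post 165 to 179 mm out, arm top 106 mm high). Two plain steel ears 60 degrees either side of -y.
- eyelet (a point): Mouth centre of the eyelet: a vertical through hole 14 mm in diameter with a chamfered mouth, in the brass ear, which is 15 mm thick with its top 60 mm above the bench and open below. Axes as the fixture's.
- seat_hole (a point): Mouth centre of the plunger's seat hole, in a steel ear 60 mm above the bench (15 mm thick), straight below the plunger.
- plunger_knob (a point): Middle of the yellow plunger knob's round neck, 133 mm above the bench when seated; moves with the knob, which is pulled straight up. Neck 26 mm in diameter, from 14 mm below this point to 12 mm above; over it a round head 36 mm in diameter, up to 24 mm above the point. When seated, the space beside the neck is free down to the bracket arm, 27 mm below the point.
- plunger (a joint): Plunger travel in m: 0 seated in its hole, 0.022 pulled up to its stop; its pin (10 mm diameter) leaves the seat hole at about 0.013. A spring pushes it back down: about 4.5 N seated, 11 N at full travel.
- crank: Red crank handle, loose, upright at the start, 0.16 kg. Origin: centre of its steel collar's underside; own z up the handle. Below: steel rod 10 mm in diameter, 38 mm long, tapered tip. Above: collar 30 mm in diameter, 6 mm high, short neck, then a straight round red grip 26 mm in diameter from 12 to 102 mm above the origin.
- crank_center (a point): Centre of the red grip, 57 mm above the collar's underside, on the handle's axis; axes as the handle's.
- block: Wooden tool block, fixed, 190 x 70 x 50 mm (long along own x), origin under its centre. Three upright 16 mm holes in a row along x at -62, 0 and +62 mm; the crank handle and two awls stand in them in any order, collars on the block top; handles rise to 152 mm above the bench.
- awl_a: Awl with a mid-brown pear-shaped wooden handle, brass ferrule, 85 mm high above the block, up to 30 mm thick. Leave alone. Origin: underside of the ferrule.
- awl_b: Awl like the other with a dark brown handle. Leave alone. Origin: underside of the ferrule.
- hammer: Hammer, 260 mm long, lying towards the back of the bench. Leave alone.
- pot: White jar with blue cap, 60 mm wide, 75 mm high. Leave alone. Origin: underside.
- spool: Brass-coloured spool, 48 mm wide, 55 mm high. Leave alone. Origin: underside.
- washer: Flat red washer, 60 mm wide, 8 mm thick, lying at one side. Leave alone.
- magnifier: Magnifier, orange rim 84 mm wide, white handle 90 mm long, 10 mm thick, lying at one side. Leave alone. Origin: under the lens centre.
Things that resemble listed ones, but are neither listed nor needed, are in the scene too. Of the things like the crank, leave any that is blue, orange or purple; of the rest the larger one is meant.

How it is judged:
On the way, in this order (a step that is already met when the one before it is completed fails the run):
1. the crank handle stands fully home in the eyelet, let go, with the plunger still seated (horizontal distance between crank_center and eyelet below 0.008 m and z of crank_center in the frame of eyelet between 0.053 and 0.061 m and angle between crank_center's own z axis and vertical below 0.12 rad and contact force between the fingers and crank below 0.1 N and value of joint plunger below 0.006 m), for 0.2 s.
2. the plunger is pulled fully up by the fingers (horizontal distance between crank_center and eyelet below 0.008 m and z of crank_center in the frame of eyelet between 0.053 and 0.061 m and angle between crank_center's own z axis and vertical below 0.12 rad and value of joint plunger above 0.018 m and contact force between the fingers and fixture above 3 N), for 0.2 s.
At the end, for the whole second after the job is handed in: The crank handle stands in the eyelet, upright within 0.12 rad, its grip centre within 8 mm of the eyelet's axis and 53 to 61 mm above its mouth, not touched by the fingers; the fingers hold the plunger (over 3 N on the fixture) at more than 18 mm of its 22 mm travel, through the last second (all of step 2 and contact force between the fingers and crank below 0.1 N); the arm keeps its last pose, push and grip.
It fails at once if the plunger is raised more than 8 mm before the handle is in the eyelet (value of joint plunger above 0.008 m and not (horizontal distance between crank_center and eyelet below 0.008 m and z of crank_center in the frame of eyelet between 0.053 and 0.061 m and angle between crank_center's own z axis and vertical below 0.12 rad)).
It fails at once if an awl, the hammer or another thing on the bench is moved more than 30 mm (distance of any of awl_a, awl_b, hammer, pot, spool, washer, magnifier from where it was at the start of the episode above 0.03 m).
It also fails if it takes over 54 s, if anything falls off the work surface, if the arm or the gripper's body presses on something with over 40 N, if the wrist force passes 120 N, or if a joint passes its speed limit or range.

ROBOT

A 6-joint arm with a two-finger parallel gripper is mounted at the origin on the work surface. World frame = base frame: x ahead of the robot, y to its left, z up, the work surface at z = 0. Lengths are in m, angles in rad, forces in N, time in s.
With the tool pointing down it reaches from about 0.375 to 0.975 m from the base axis. Payload 3.8 kg.
Tool frame: the origin (TCP) lies midway between the tips of the shut fingers; the grasp point (between the pads) lies 19 mm behind it (r.grip_point_offset is the distance from the TCP to the grasp point, in m); z points along the fingers, y is the direction in which the jaws open and shut (so a half turn about z gives the same grasp; the last joint's range is limited). The gripper opens to 88 mm and grips with 3 to 60 N. Pads are 18 mm wide; open, the fingers measure 123 mm over their backs; the gripper's body (75 mm by 187 mm) begins 45 mm behind the grasp point.
Start: joints at [-1.248, 0.264, 1.604, -0, 1.274, -0.037], TCP at [0.238, -0.632, 0.239] pointing down, gripper open.
Joint ranges: [-2.63, 2.63], [-0.94, 2.18], [0.31, 2.57], [-1.31, 4.45], [0, 2.66], [-2.55, 2.55]. Speed limits (rad/s): [2.57, 2.57, 3.14, 3.14, 3.14, 3.14].

INTERFACE

Orientations are given as a unit quaternion [w, x, y, z].
In Python, from bench import r gives the robot as it stands.
- The arm moves only by the tool apply_moves, never from a script. Its argument "increments" is a list of rows, each an object of numbers: "rx", "ry", "rz": the turn, a rotation vector about the tool's x, y, z in units of 6 degrees (1.0 is 6 degrees); "dx", "dy", "dz": the shift along the tool's x, y, z in units of 30 mm (1.0 is 30 mm); "grip": the opening, from 0 (shut) to 1 (fully open). In form: [{"rx": .., "ry": .., "rz": .., "dx": .., "dy": .., "dz": .., "grip": ..}, ...]. A call has exactly 5 rows; each row shifts and turns the pose as measured when the row begins, along the tool's axes as they then stand; what a row does not reach is not made up. A row lasts 1/12 s, in which the tool goes at most 41.7 mm and 7.16 degrees, less where a joint would pass 70% of its speed; a pose out of reach is approached as far as the arm can. A call is refused whole if a number of a shift passes 1 or a number of a turn 1, either way. A call with a gripper value outside its range is refused whole. The fingers move at their own pace and stop on an object; the grip force is fixed at half the most. Time passes only in rows, so rows that do not move let the fingers close, or fill a call up. It gives the time, the measured TCP pose, the force and the opening at its end, in the units of the state.
- r.state(): the state, without advancing time (a new reading comes with each control period).
- r.grab_frame(name): name is "scene" or "top"; returns a dict with "frame" (420x560x3 uint8, blue, green, red), "vfov" (degrees; the focal length in pixels is half the picture's height over the tangent of half this angle, whatever the lens; pixels are square), "cx", "cy" (the principal point, pixels), "D" ([k1, k2, p1, p2, k3] as OpenCV has them; the pictures are not rectified), "world_from_camera" (4x4, takes a point from camera to world coordinates). Camera axes: x right, y down, z forward; pixel columns grow to the right and rows downward; lengths in m; the calibration is good to about 2 mm. A picture is of the moment at which its call begins. There is no depth.
- r.sign_off(): hands the job in, once; it reports no verdict.
The state is a dict: "time": time; "q": joint angles; "dq": joint speeds; "effort": joint torques, N m; "position": TCP position; "eef_rot": TCP orientation; "force": force on the tool from outside, world axes, zero at the start; "wrist_torque": the same for the moment, N m; "finger_gap": finger opening in m.
Only numpy, scipy, OpenCV 4.12 (cv2) and the standard library are available. Lean on these libraries where they do the work, as an engineer would, in place of code of your own. Each camera call takes 0.05 s, during which the arm holds its last target.

## Working session

There is one attempt and no reset: what is moved stays moved. The work goes in short steps, Python scripts to look and compute and a tool call to move; the robot and the scene stay as the last step left them, time stands still between calls to the robot, and variables do not carry over. Pictures are saved under pics/ and viewed, and the job is handed in when it is done.

Besides the shell and the picture viewer there is one more tool, called after "Request:" as name(argument=value, ...), one argument or row to a line, values as JSON. apply_moves: Moves the arm, as the interface text tells. Its arguments: {"type":"object","properties":{"increments":{"type":"array","items":{"type":"object","properties":{"rx":{"type":"number"},"ry":{"type":"number"},"rz":{"type":"number"},"dx":{"type":"number"},"dy":{"type":"number"},"dz":{"type":"number"},"grip":{"type":"number"}}}}},"required":["increments"]}

```bash
ls; mkdir -p pics
python3 - <<'E'
from bench import r
import cv2, numpy as np, pickle
s=r.state();print(s)
for n in("scene","top"):
    f=r.grab_frame(n);cv2.imwrite(f"pics/{n}0.png",f["frame"]);pickle.dump(f,open(f"{n}0.pkl","wb"))
    print(n,f["vfov"],f["cx"],f["cy"],f["D"]);print(np.round(f["world_from_camera"],4))
print(r.grip_point_offset)
E
```

```text
pics
{'time': 0.0, 'q': array([-1.24790791e+00,  2.64779583e-01,  1.60537490e+00, -9.77279254e-06,
        1.27368716e+00, -3.68749067e-02]), 'dq': array([0.00156841, 0.00083187, 0.00110977, 0.00063906, 0.00163405,
       0.00127859]), 'effort': array([-9.17383040e-04, -5.02106023e+01, -3.56868911e+01,  7.25182635e-02,
        2.95590190e-02, -1.59598380e-04]), 'position': array([ 0.237421  , -0.63110779,  0.23736971]), 'eef_rot': array([-1.11234850e-03,  9.83863993e-01,  1.78914445e-01, -1.64885559e-04]), 'force': array([ 0.08423191, -0.50932067,  0.52818007]), 'wrist_torque': array([0.05332505, 0.00900821, 0.05074452]), 'finger_gap': 0.08816329694068276}
scene 46.47190759723766 290.25701653363564 214.66361196111342 [0.02916374 0.         0.         0.         0.        ]
[[-0.1689  0.8099 -0.5617  1.3141]
 [ 0.9856  0.1458 -0.086   0.0944]
 [ 0.0122 -0.5682 -0.8228  1.1248]
 [ 0.      0.      0.      1.    ]]
top 43.399841232403595 285.0927068011964 214.46790602079523 [-0.15110455  0.          0.          0.          0.        ]
[[ 0.0234 -0.998   0.0587  0.5051]
 [-0.9997 -0.0236 -0.0027  0.    ]
 [ 0.0041 -0.0586 -0.9983  1.8189]
 [ 0.      0.      0.      1.    ]]
0.0187
```

View pics/scene0.png

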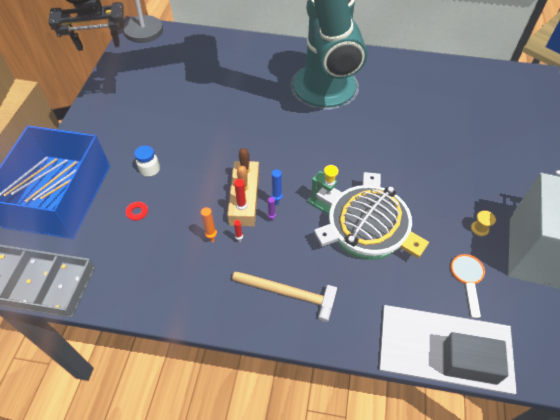

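View pics/top0.png

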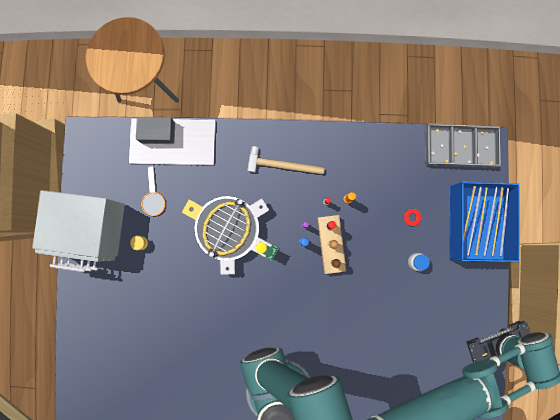

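The scene view shows the red crank in the block at about (240,190), with awls behind it. Smaller red, orange, purple and blue look-alikes stand around it. The plunger knob is at (331,173) and the eyelet ear at (415,243). In the top view these are the crank at (332,225), knob (262,247) and eyelet (191,209). I'll zoom in next.

Run:
```python
import cv2,numpy as np
a=cv2.imread("pics/scene0.png");b=cv2.imread("pics/top0.png")
def c(im,x0,y0,w,h,k,n):
    o=cv2.resize(im[y0:y0+h,x0:x0+w],None,fx=k,fy=k,interpolation=cv2.INTER_CUBIC)
    for i in range(0,w,10):
        cv2.putText(o,str(x0+i),(i*k,8),0,.3,(255,255,255),1);cv2.line(o,(i*k,10),(i*k,14),(255,255,255),1)
    for i in range(0,h,10):
        cv2.putText(o,str(y0+i),(0,i*k+4),0,.3,(255,255,255),1)
    cv2.imwrite("pics/"+n,o)
c(a,190,140,100,110,5,"s_blk.png");c(a,300,155,140,110,5,"s_fix.png");c(b,170,180,120,100,6,"t_fix.png");c(b,290,180,80,100,6,"t_blk.png")
```

```text
(no output)
```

View pics/s_blk.png

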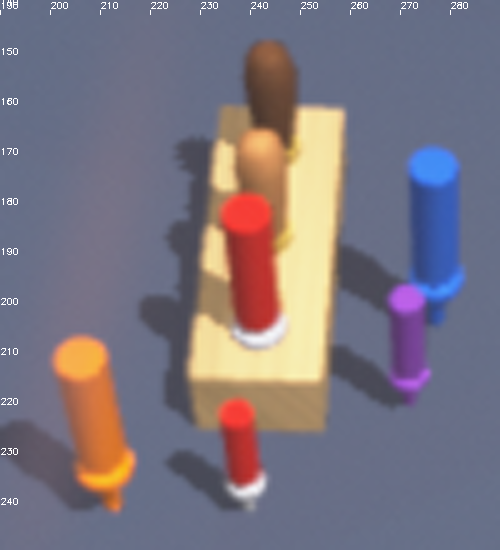

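View pics/s_fix.png

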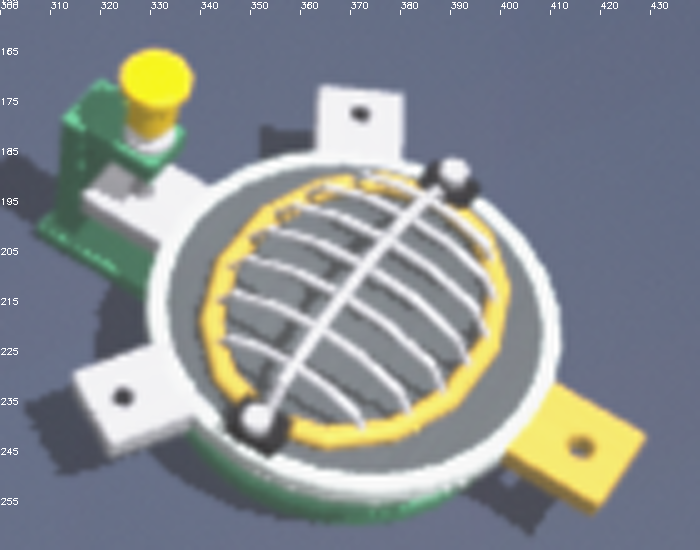

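View pics/t_fix.png

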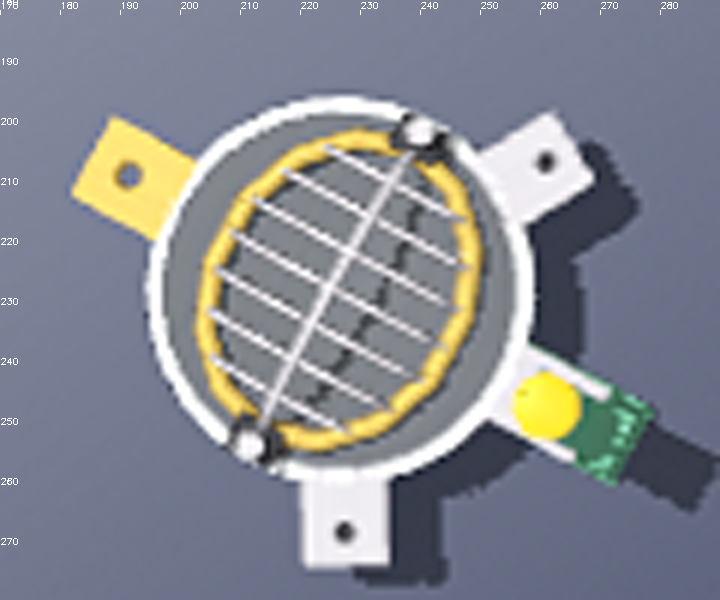

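View pics/t_blk.png

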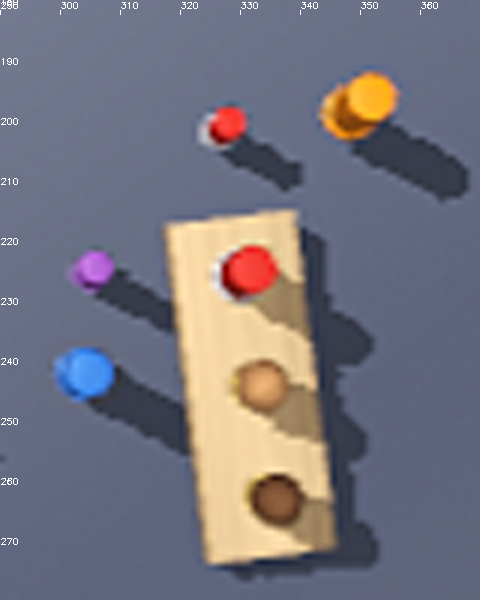

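```bash
cat > h.py <<'E'
import numpy as np,cv2,pickle
from scipy.optimize import least_squares
def proj(f,P):
    P=np.atleast_2d(P).astype(float);W=f["world_from_camera"];Rc=W[:3,:3].T;t=-Rc@W[:3,3]
    F=210/np.tan(np.radians(f["vfov"]/2));K=np.array([[F,0,f["cx"]],[0,F,f["cy"]],[0,0,1]])
    return cv2.projectPoints(P,cv2.Rodrigues(Rc)[0],t,K,np.array(f["D"]))[0].reshape(-1,2)
def ray(f,p):
    F=210/np.tan(np.radians(f["vfov"]/2));K=np.array([[F,0,f["cx"]],[0,F,f["cy"]],[0,0,1]])
    u=cv2.undistortPoints(np.array([[p]],float),K,np.array(f["D"]))[0,0]
    W=f["world_from_camera"];return W[:3,3],W[:3,:3]@np.array([u[0],u[1],1.])
def atz(f,p,z):
    o,d=ray(f,p);return o+d*(z-o[2])/d[2]
def tri(fs,ps):
    s=least_squares(lambda X:np.concatenate([proj(f,X)[0]-p for f,p in zip(fs,ps)]),[.6,0,.1])
    return s.x,np.sqrt(2*s.cost)
def load():return [pickle.load(open(n+"0.pkl","rb")) for n in("scene","top")]
E
python3 - <<'E'
from h import *
S,T=fs=load()
def cen(f,box,fn):
    x0,y0,x1,y1=box;im=f["frame"][y0:y1,x0:x1].astype(int);m=fn(im[...,0],im[...,1],im[...,2]).astype(np.uint8)
    n,l,st,c=cv2.connectedComponentsWithStats(m);i=1+np.argmax(st[1:,4]);return c[i]+[x0,y0],st[i]
pts={"eyelet":((415.8,244),(191.1,208.6)),"earA":((324.4,234.0),(260.6,206.4)),"earB":((371.6,177.4),(226.9,268.1)),
"crtop":((239,182.2),(331.1,224.6)),"knobtop":((330.8,170.2),(260.6,247.2))}
c=cen(S,(225,170,255,200),lambda b,g,r:(r>225)&(b<90)&(g<90));print("crtop S",c)
c=cen(T,(320,212,345,238),lambda b,g,r:(r>200)&(b<90)&(g<90));print("crtop T",c)
c=cen(S,(318,160,345,190),lambda b,g,r:(r>225)&(b<90)&(g>225));print("knob S",c)
c=cen(T,(250,235,275,260),lambda b,g,r:(r>200)&(b<90)&(g>200));print("knob T",c)
for k,v in pts.items():
    X,e=tri(fs,v);print(k,X.round(4),"err px",e.round(2),[atz(f,p,z)[:2].round(4) for f,p in zip(fs,v) for z in [{'c':.152,'k':.157}.get(k[0],.06)]])
names=["eyelet","earA","earB","knobtop"]
def model(x,y,a):
    L=[];
    for n,t,z in(("eyelet",90,.06),("earA",-90-60,.06),("earB",-90+60,.06),("knobtop",-90,.157)):
        th=a+np.radians(t);L.append([x+.135*np.cos(th),y+.135*np.sin(th),z])
    return np.array(L)
for sgn in(1,):
  for a0 in np.arange(-3,3.2,.7):
    def res(q,w=0):
        M=model(*q);return np.concatenate([(proj(f,M)-[pts[n][i] for n in names]).ravel() for i,f in enumerate(fs)])
    s=least_squares(res,[.6,.2,a0]);
    if s.cost<40: print(a0,s.x.round(4),s.cost);print(res(s.x).reshape(2,4,2).round(2));print(model(*s.x).round(4))
E
```

```text
crtop S (array([238.94444444, 182.12962963]), array([10,  9,  9,  7, 54], dtype=int32))
crtop T (array([331.6       , 224.28888889]), array([ 8,  9,  8,  8, 45], dtype=int32))
knob S (array([330.89908257, 170.22018349]), array([  7,   5,  13,  11, 109], dtype=int32))
knob T (array([260.87654321, 247.41975309]), array([ 6,  7, 10, 11, 81], dtype=int32))
eyelet [0.6207 0.312  0.061 ] err px 0.44 [array([0.62  , 0.3129]), array([0.6207, 0.311 ])]
earA [0.6332 0.0791 0.0628] err px 0.56 [array([0.6313, 0.08  ]), array([0.6335, 0.0778])]
earB [0.4252 0.185  0.0638] err px 0.22 [array([0.422 , 0.1857]), array([0.4251, 0.1848])]
crtop [ 0.5745 -0.1514  0.1518] err px 0.22 [array([ 0.5747, -0.1517]), array([ 0.5744, -0.1508])]
knobtop [0.4977 0.0715 0.1563] err px 0.51 [array([0.4982, 0.0723]), array([0.4978, 0.0702])]
```

Run:
```python
from h import *
S,T=fs=load()
pts={"eyelet":((415.8,244),(191.1,208.6)),"earA":((324.4,234.0),(260.6,206.4)),"earB":((371.6,177.4),(226.9,268.1)),
"crtop":((239,182.2),(331.4,224.4)),"knobtop":((330.9,170.2),(260.8,247.4))}
names=["eyelet","earA","earB","knobtop"]
def model(x,y,a):
    L=[]
    for n,t,z in(("eyelet",90,.06),("earA",-90+60,.06),("earB",-90-60,.06),("knobtop",-90,.157)):
        th=a+np.radians(t);L.append([x+.135*np.cos(th),y+.135*np.sin(th),z])
    return np.array(L)
def res(q):
    M=model(*q);return np.concatenate([(proj(f,M)-[pts[n][i] for n in names]).ravel() for i,f in enumerate(fs)])
s=least_squares(res,[.56,.19,-.46]);print(s.x.round(4),s.cost);print(res(s.x).reshape(2,4,2).round(2));print(model(*s.x).round(4))
print("crank",tri(fs,pts["crtop"]))
# block edges check: collar centre at z=.056 -> project crank bottom
X=tri(fs,pts["crtop"])[0]
for f in fs: print(proj(f,[[X[0],X[1],.05],[X[0],X[1],.152]]).round(1))
# things near, awls tops
for n,p in(("awlA",((240.5,168),(333.3,244))),("awlB",((243.5,150),(335.5,263)))): print(n,tri(fs,p))
```

```text
[ 0.5588  0.1921 -0.4714] 0.9329031040862404
[[[-0.23  0.02]
  [-0.49  0.27]
  [-0.29  0.52]
  [-0.26 -0.22]]

 [[-0.39  0.16]
  [-0.32  0.34]
  [-0.08  0.31]
  [-0.71 -0.12]]]
[[0.6202 0.3123 0.06  ]
 [0.6323 0.0788 0.06  ]
 [0.424  0.185  0.06  ]
 [0.4975 0.0718 0.157 ]]
crank (array([ 0.57498496, -0.15161467,  0.15240497]), np.float64(0.03860073422971545))
[[241.8 205.8]
 [239.  182.3]]
[[328.6 225.6]
 [331.4 224.4]]
awlA (array([ 0.51356013, -0.16219094,  0.1337145 ]), np.float64(0.6122633446283791))
awlB (array([ 0.45289789, -0.16873022,  0.13643367]), np.float64(0.017464321312786375))
```

The two views and the fixture model agree to under 1 px. The crank is at (0.575,-0.1515), the eyelet at (0.620,0.312) and the knob at (0.4975,0.072). The heights also match: 152, 61 and 156 mm. I'll move towards the crank now.

Request:
apply_moves(
  increments=[
    {"dx": 0.95,"dy": -0.65,"grip": 0.7},
    {"dx": 0.95,"dy": -0.65,"grip": 0.7},
    {"dx": 0.95,"dy": -0.65,"grip": 0.7},
    {"dx": 0.95,"dy": -0.65,"grip": 0.7},
    {"dx": 0.95,"dy": -0.65,"grip": 0.7},
  ],
)

```text
invalid input
```

Request:
apply_moves(
  increments=[
    {"dx": 0.95,"dy": -0.65,"grip": 0.7},
    {"dx": 0.95,"dy": -0.65,"grip": 0.7},
    {"dx": 0.95,"dy": -0.65,"grip": 0.7},
    {"dx": 0.95,"dy": -0.65,"grip": 0.7},
    {"dx": 0.95,"dy": -0.65,"grip": 0.7},
  ],
)

```text
invalid input
```

```bash
cat > go.py <<'E'
import sys
from bench import r
import numpy as np
from scipy.spatial.transform import Rotation as R
def info(target=None,yaw=None):
    s=r.state();p=s["position"];q=s["eef_rot"];M=R.from_quat([q[1],q[2],q[3],q[0]])
    m=M.as_matrix();print("t",round(s["time"],2),"p",p.round(4),"gap",round(s["finger_gap"],4),"F",s["force"].round(1))
    print("q",s["q"].round(2),"toolx yaw deg",np.degrees(np.arctan2(m[1,0],m[0,0])).round(2),"z",m[:,2].round(3))
    if yaw is not None:
        a=np.radians(yaw);D=np.array([[np.cos(a),np.sin(a),0],[np.sin(a),-np.cos(a),0],[0,0,-1]]).T
        rv=(M.inv()*R.from_matrix(D)).as_rotvec();print("rot units",(np.degrees(rv)/6).round(3))
    if target is not None: print("shift units",(m.T@(np.array(target)-p)/.03).round(3))
a=[float(x) for x in sys.argv[1:]]
info(a[:3] if len(a)>=3 else None,a[3] if len(a)>3 else None)
E
python3 go.py .575 -.1515 .237 8.2
```

```text
t 0.1 p [ 0.2375 -0.6312  0.2375] gap 0.0881 F [-1.1 -0.9 -0. ]
q [-1.25  0.26  1.61  0.    1.27 -0.04] toolx yaw deg 20.61 z [-0.001  0.002 -1.   ]
rot units [-1.900e-02  1.000e-03  2.069e+00]
shift units [ 16.16  -11.004   0.041]
```

All the fields are probably required.

Request:
apply_moves(
  increments=[
    {"rx": 0,"ry": 0,"rz": 0,"dx": 0.95,"dy": -0.65,"dz": 0,"grip": 0.7},
    {"rx": 0,"ry": 0,"rz": 0,"dx": 0.95,"dy": -0.65,"dz": 0,"grip": 0.7},
    {"rx": 0,"ry": 0,"rz": 0,"dx": 0.95,"dy": -0.65,"dz": 0,"grip": 0.7},
    {"rx": 0,"ry": 0,"rz": 0,"dx": 0.95,"dy": -0.65,"dz": 0,"grip": 0.7},
    {"rx": 0,"ry": 0,"rz": 0,"dx": 0.95,"dy": -0.65,"dz": 0,"grip": 0.7},
  ],
)

```text
time: 0.52
position: [0.3342, -0.4896, 0.233]
eef_rot: [-0.003, 0.985, 0.174, -0.002]
force: [1.1, -0.3, 1.0]
finger_gap: 0.0618
```

```bash
python3 go.py .575 -.1515 .237 8.2
```

```text
t 0.52 p [ 0.3342 -0.4896  0.233 ] gap 0.0618 F [ 1.1 -0.3  1. ]
q [-1.01  0.12  1.79 -0.    1.24  0.21] toolx yaw deg 20.0 z [-0.005  0.004 -1.   ]
rot units [-0.052  0.034  1.967]
shift units [11.397 -7.845 -0.121]
```

Request:
apply_moves(
  increments=[
    {"rx": 0,"ry": 0,"rz": 0,"dx": 0.95,"dy": -0.65,"dz": 0,"grip": 0.7},
    {"rx": 0,"ry": 0,"rz": 0,"dx": 0.95,"dy": -0.65,"dz": 0,"grip": 0.7},
    {"rx": 0,"ry": 0,"rz": 0,"dx": 0.95,"dy": -0.65,"dz": 0,"grip": 0.7},
    {"rx": 0,"ry": 0,"rz": 0,"dx": 0.95,"dy": -0.65,"dz": 0,"grip": 0.7},
    {"rx": 0,"ry": 0,"rz": 0,"dx": 0.95,"dy": -0.65,"dz": 0,"grip": 0.7},
  ],
)

```text
time: 0.93
position: [0.4368, -0.3405, 0.2305]
eef_rot: [-0.005, 0.985, 0.173, -0.003]
force: [0.9, -0.3, -0.8]
finger_gap: 0.0618
```

Request:
apply_moves(
  increments=[
    {"rx": 0,"ry": 0,"rz": 0.5,"dx": 0.95,"dy": -0.65,"dz": 0,"grip": 0.7},
    {"rx": 0,"ry": 0,"rz": 0.5,"dx": 0.95,"dy": -0.6,"dz": 0,"grip": 0.7},
    {"rx": 0,"ry": 0,"rz": 0.5,"dx": 0.9,"dy": -0.6,"dz": 0,"grip": 0.7},
    {"rx": 0,"ry": 0,"rz": 0.4,"dx": 0.8,"dy": -0.4,"dz": 0,"grip": 0.7},
    {"rx": 0,"ry": 0,"rz": 0,"dx": 0,"dy": 0,"dz": 0,"grip": 0.7},
  ],
)

```text
time: 1.35
position: [0.5266, -0.235, 0.2285]
eef_rot: [-0.006, 0.997, 0.072, -0.004]
force: [-0.9, 0.9, -0.4]
finger_gap: 0.0616
```

```bash
python3 go.py .575 -.1515 .237 8.2
```

```text
t 1.35 p [ 0.5266 -0.235   0.2285] gap 0.0616 F [-0.9  0.9 -0.4]
q [-0.47  0.09  1.82  0.01  1.24  0.96] toolx yaw deg 8.22 z [-0.009  0.012 -1.   ]
rot units [-0.124  0.07   0.002]
shift units [ 1.993 -2.527 -0.266]
```

Request:
apply_moves(
  increments=[
    {"rx": -0.05,"ry": 0.03,"rz": 0,"dx": 0.6,"dy": -0.75,"dz": -0.1,"grip": 0.7},
    {"rx": -0.05,"ry": 0.03,"rz": 0,"dx": 0.6,"dy": -0.75,"dz": -0.1,"grip": 0.7},
    {"rx": -0.05,"ry": 0.03,"rz": 0,"dx": 0.6,"dy": -0.75,"dz": -0.1,"grip": 0.7},
    {"rx": 0,"ry": 0,"rz": 0,"dx": 0.4,"dy": -0.5,"dz": -0.1,"grip": 0.7},
    {"rx": 0,"ry": 0,"rz": 0,"dx": 0,"dy": 0,"dz": 0,"grip": 0.7},
  ],
)

```text
time: 1.77
position: [0.5799, -0.1405, 0.2376]
eef_rot: [0.001, 0.997, 0.073, -0.002]
force: [-0.3, 0.3, 0.4]
finger_gap: 0.0618
```

```bash
python3 go.py .575 -.1515 .237 8.2
```

```text
t 1.77 p [ 0.5799 -0.1405  0.2376] gap 0.0618 F [-0.3  0.3  0.4]
q [-0.28  0.12  1.78 -0.    1.25  1.15] toolx yaw deg 8.37 z [-0.003 -0.002 -1.   ]
rot units [0.018 0.036 0.028]
shift units [-0.215  0.339  0.021]
```

Request:
apply_moves(
  increments=[
    {"rx": 0.01,"ry": 0.03,"rz": 0,"dx": -0.2,"dy": 0.3,"dz": 0.3,"grip": 0.7},
    {"rx": 0,"ry": 0,"rz": 0,"dx": 0,"dy": 0,"dz": 0.5,"grip": 0.7},
    {"rx": 0,"ry": 0,"rz": 0,"dx": 0,"dy": 0,"dz": 0.5,"grip": 0.7},
    {"rx": 0,"ry": 0,"rz": 0,"dx": 0,"dy": 0,"dz": 0.3,"grip": 0.7},
    {"rx": 0,"ry": 0,"rz": 0,"dx": 0,"dy": 0,"dz": 0,"grip": 0.7},
  ],
)

```text
time: 2.18
position: [0.5706, -0.1567, 0.1849]
eef_rot: [0.002, 0.997, 0.074, -0.002]
force: [0.3, -0.2, -0.1]
finger_gap: 0.0616
```

```bash
python3 go.py .575 -.1515 .098 8.2
```

```text
t 2.18 p [ 0.5706 -0.1567  0.1849] gap 0.0616 F [ 0.3 -0.2 -0.1]
q [-0.31  0.15  1.84 -0.01  1.15  1.12] toolx yaw deg 8.49 z [-0.004 -0.004 -1.   ]
rot units [0.031 0.042 0.048]
shift units [ 0.184 -0.159  2.895]
```

Request:
apply_moves(
  increments=[
    {"rx": 0,"ry": 0,"rz": 0,"dx": 0.18,"dy": -0.16,"dz": 0,"grip": 0.7},
    {"rx": 0,"ry": 0,"rz": 0,"dx": 0,"dy": 0,"dz": 0,"grip": 0.7},
    {"rx": 0.03,"ry": 0.04,"rz": 0.04,"dx": 0,"dy": 0,"dz": 0,"grip": 0.7},
    {"rx": 0,"ry": 0,"rz": 0,"dx": 0,"dy": 0,"dz": 0,"grip": 0.7},
    {"rx": 0,"ry": 0,"rz": 0,"dx": 0,"dy": 0,"dz": 0,"grip": 0.7},
  ],
)

```text
time: 2.6
position: [0.5739, -0.1543, 0.1848]
eef_rot: [0.0, 0.998, 0.07, -0.001]
force: [-0.3, 0.1, 0.1]
finger_gap: 0.0617
```

```bash
python3 go.py .575 -.1515 .098 8.2
```

```text
t 2.6 p [ 0.5739 -0.1543  0.1848] gap 0.0617 F [-0.3  0.1  0.1]
q [-0.3   0.15  1.84 -0.    1.15  1.13] toolx yaw deg 8.02 z [-0.001 -0.    -1.   ]
rot units [ 0.001  0.011 -0.031]
shift units [ 0.053 -0.087  2.892]
```

Request:
apply_moves(
  increments=[
    {"rx": 0,"ry": 0,"rz": 0,"dx": 0.06,"dy": -0.1,"dz": 0.5,"grip": 0.7},
    {"rx": 0,"ry": 0,"rz": 0,"dx": 0,"dy": 0,"dz": 0.6,"grip": 0.7},
    {"rx": 0,"ry": 0,"rz": 0,"dx": 0,"dy": 0,"dz": 0.6,"grip": 0.7},
    {"rx": 0,"ry": 0,"rz": 0,"dx": 0,"dy": 0,"dz": 0.6,"grip": 0.7},
    {"rx": 0,"ry": 0,"rz": 0,"dx": 0,"dy": 0,"dz": 0.2,"grip": 0.7},
  ],
)

```text
time: 3.02
position: [0.5815, -0.1526, 0.1154]
eef_rot: [0.003, 0.997, 0.071, 0.007]
force: [-0.1, -0.3, 0.3]
finger_gap: 0.0618
```

```bash
python3 go.py .575 -.1515 .098 8.2
```

```text
t 3.02 p [ 0.5815 -0.1526  0.1154] gap 0.0618 F [-0.1 -0.3  0.3]
q [-0.3   0.22  1.9  -0.    1.01  1.13] toolx yaw deg 8.09 z [ 0.014 -0.005 -1.   ]
rot units [ 0.066 -0.125 -0.019]
shift units [-0.217 -0.069  0.577]
```

Request:
apply_moves(
  increments=[
    {"rx": 0,"ry": 0,"rz": 0,"dx": 0,"dy": 0,"dz": 0,"grip": 0.7},
    {"rx": 0,"ry": 0,"rz": 0,"dx": 0,"dy": 0,"dz": 0,"grip": 0.7},
    {"rx": 0.06,"ry": -0.12,"rz": 0,"dx": -0.2,"dy": -0.06,"dz": 0,"grip": 0.7},
    {"rx": 0,"ry": 0,"rz": 0,"dx": 0,"dy": 0,"dz": 0,"grip": 0.7},
    {"rx": 0,"ry": 0,"rz": 0,"dx": 0,"dy": 0,"dz": 0,"grip": 0.7},
  ],
)

```text
time: 3.43
position: [0.576, -0.1516, 0.1178]
eef_rot: [0.0, 0.997, 0.071, 0.001]
force: [-0.2, -0.4, 0.8]
finger_gap: 0.0614
```

```bash
python3 go.py .575 -.1515 .098 8.2
```

```text
t 3.43 p [ 0.576  -0.1516  0.1178] gap 0.0614 F [-0.2 -0.4  0.8]
q [-0.3   0.22  1.9  -0.    1.03  1.13] toolx yaw deg 8.13 z [ 0.001 -0.001 -1.   ]
rot units [ 0.009 -0.011 -0.011]
shift units [-0.034 -0.009  0.659]
```

Request:
apply_moves(
  increments=[
    {"rx": 0,"ry": 0,"rz": 0,"dx": -0.03,"dy": 0,"dz": 0.3,"grip": 0.7},
    {"rx": 0,"ry": 0,"rz": 0,"dx": 0,"dy": 0,"dz": 0.35,"grip": 0.7},
    {"rx": 0,"ry": 0,"rz": 0,"dx": 0,"dy": 0,"dz": 0,"grip": 0.7},
    {"rx": 0,"ry": 0,"rz": 0,"dx": 0,"dy": 0,"dz": 0,"grip": 0.7},
    {"rx": 0,"ry": 0,"rz": 0,"dx": 0,"dy": 0,"dz": 0,"grip": 0.7},
  ],
)

```text
time: 3.85
position: [0.5763, -0.1523, 0.0983]
eef_rot: [0.001, 0.997, 0.071, 0.002]
force: [0.0, 0.3, 0.5]
finger_gap: 0.0618
```

```bash
python3 go.py .575 -.1515 .098 8.2
```

```text
t 3.85 p [ 0.5763 -0.1523  0.0983] gap 0.0618 F [0.  0.3 0.5]
q [-0.3   0.24  1.91 -0.    0.99  1.13] toolx yaw deg 8.12 z [ 0.005 -0.002 -1.   ]
rot units [ 0.025 -0.044 -0.013]
shift units [-0.04  -0.032  0.011]
```

Request:
apply_moves(
  increments=[
    {"rx": 0.02,"ry": -0.04,"rz": 0,"dx": -0.03,"dy": -0.03,"dz": 0,"grip": 0.4},
    {"rx": 0,"ry": 0,"rz": 0,"dx": 0,"dy": 0,"dz": 0,"grip": 0.2},
    {"rx": 0,"ry": 0,"rz": 0,"dx": 0,"dy": 0,"dz": 0,"grip": 0},
    {"rx": 0,"ry": 0,"rz": 0,"dx": 0,"dy": 0,"dz": 0,"grip": 0},
    {"rx": 0,"ry": 0,"rz": 0,"dx": 0,"dy": 0,"dz": 0,"grip": 0},
  ],
)

```text
time: 4.27
position: [0.5753, -0.1514, 0.0983]
eef_rot: [0.0, 0.997, 0.071, -0.0]
force: [-0.1, -0.1, 0.4]
finger_gap: 0.0301
```

Request:
apply_moves(
  increments=[
    {"rx": 0,"ry": 0,"rz": 0,"dx": 0,"dy": 0,"dz": 0,"grip": 0},
    {"rx": 0,"ry": 0,"rz": 0,"dx": 0,"dy": 0,"dz": -0.2,"grip": 0},
    {"rx": 0,"ry": 0,"rz": 0,"dx": 0,"dy": 0,"dz": -0.3,"grip": 0},
    {"rx": 0,"ry": 0,"rz": 0,"dx": 0,"dy": 0,"dz": -0.3,"grip": 0},
    {"rx": 0,"ry": 0,"rz": 0,"dx": 0,"dy": 0,"dz": -0.3,"grip": 0},
  ],
)

```text
time: 4.68
position: [0.573, -0.1507, 0.1309]
eef_rot: [-0.001, 0.997, 0.071, -0.003]
force: [0.3, -0.2, -1.6]
finger_gap: 0.025
```

```bash
python3 go.py .575 -.1515 .24 8.2
```

```text
t 4.68 p [ 0.573  -0.1507  0.1309] gap 0.025 F [ 0.3 -0.2 -1.6]
q [-0.3   0.2   1.89 -0.    1.06  1.13] toolx yaw deg 8.12 z [-0.006  0.002 -1.   ]
rot units [-0.023  0.054 -0.013]
shift units [ 0.042  0.027 -3.637]
```

Request:
apply_moves(
  increments=[
    {"rx": 0,"ry": 0,"rz": 0,"dx": 0,"dy": 0,"dz": -0.7,"grip": 0},
    {"rx": 0,"ry": 0,"rz": 0,"dx": 0,"dy": 0,"dz": -0.7,"grip": 0},
    {"rx": 0,"ry": 0,"rz": 0,"dx": 0,"dy": 0,"dz": -0.7,"grip": 0},
    {"rx": 0,"ry": 0,"rz": 0,"dx": 0,"dy": 0,"dz": -0.7,"grip": 0},
    {"rx": 0,"ry": 0,"rz": 0,"dx": 0,"dy": 0,"dz": -0.5,"grip": 0},
  ],
)

```text
time: 5.1
position: [0.572, -0.1503, 0.2367]
eef_rot: [-0.001, 0.997, 0.071, -0.004]
force: [0.4, 0.6, -1.2]
finger_gap: 0.0251
```

```bash
python3 go.py .620 .312 .24 8.2
python3 - <<'E'
from bench import r
import cv2
for n,b in(("scene",(170,100,200,150)),("top",(270,160,120,120))):
    f=r.grab_frame(n)["frame"];x,y,w,h=b;cv2.imwrite(f"pics/{n}1.png",cv2.resize(f[y:y+h,x:x+w],None,fx=4,fy=4))
E
```

```text
t 5.1 p [ 0.572  -0.1503  0.2367] gap 0.0251 F [ 0.4  0.6 -1.2]
q [-0.3   0.11  1.78 -0.    1.25  1.13] toolx yaw deg 8.12 z [-0.008  0.002 -1.   ]
rot units [-0.032  0.072 -0.013]
shift units [  3.761 -15.031  -0.089]
```

View pics/scene1.png

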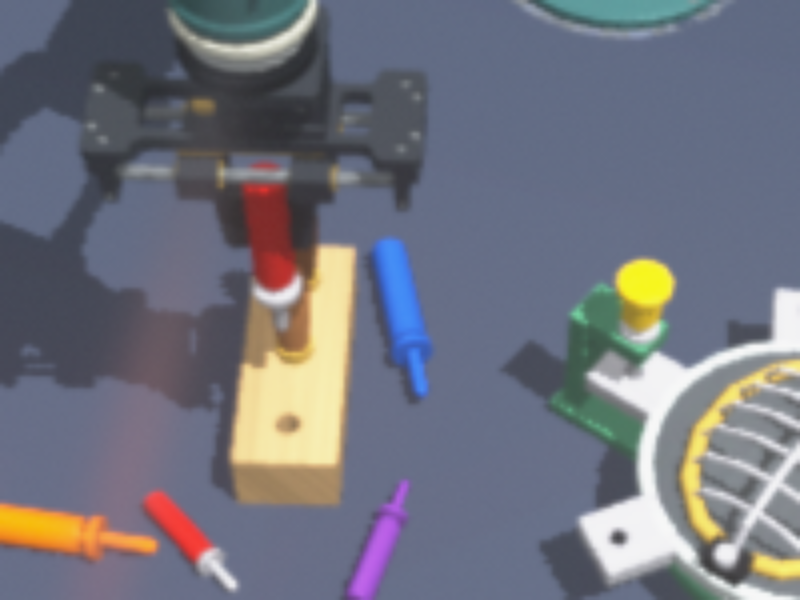

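The scene view shows the crank held upright, with the collar at about (277,288) in the crop. The loose decoys have toppled on their own, and the awls still stand. I'll carry it to the eyelet.

Request:
apply_moves(
  increments=[
    {"rx": -0.03,"ry": 0.07,"rz": 0,"dx": 0.2,"dy": -0.8,"dz": 0,"grip": 0},
    {"rx": 0,"ry": 0,"rz": 0,"dx": 0.24,"dy": -0.95,"dz": 0,"grip": 0},
    {"rx": 0,"ry": 0,"rz": 0,"dx": 0.24,"dy": -0.95,"dz": 0,"grip": 0},
    {"rx": 0,"ry": 0,"rz": 0,"dx": 0.24,"dy": -0.95,"dz": 0,"grip": 0},
    {"rx": 0,"ry": 0,"rz": 0,"dx": 0.24,"dy": -0.95,"dz": 0,"grip": 0},
  ],
)

```text
time: 5.62
position: [0.5879, -0.0111, 0.237]
eef_rot: [0.003, 0.998, 0.066, 0.002]
force: [0.6, -0.9, -1.2]
finger_gap: 0.0253
```

Request:
apply_moves(
  increments=[
    {"rx": 0,"ry": 0,"rz": 0,"dx": 0.24,"dy": -0.95,"dz": 0,"grip": 0},
    {"rx": 0,"ry": 0,"rz": 0,"dx": 0.24,"dy": -0.95,"dz": 0,"grip": 0},
    {"rx": 0,"ry": 0,"rz": 0,"dx": 0.24,"dy": -0.95,"dz": 0,"grip": 0},
    {"rx": 0,"ry": 0,"rz": 0,"dx": 0.24,"dy": -0.95,"dz": 0,"grip": 0},
    {"rx": 0,"ry": 0,"rz": 0,"dx": 0.24,"dy": -0.95,"dz": 0,"grip": 0},
  ],
)

```text
time: 6.03
position: [0.6011, 0.1416, 0.2306]
eef_rot: [0.003, 0.998, 0.065, -0.001]
force: [1.6, -0.1, -1.6]
finger_gap: 0.0253
```

```bash
python3 go.py .620 .312 .24 8.2
```

```text
t 6.03 p [0.6011 0.1416 0.2306] gap 0.0253 F [ 1.6 -0.1 -1.6]
q [ 0.19  0.16  1.74 -0.01  1.24  1.64] toolx yaw deg 7.49 z [-0.003 -0.006 -1.   ]
rot units [ 0.052  0.031 -0.119]
shift units [ 1.364 -5.549 -0.348]
```

Request:
apply_moves(
  increments=[
    {"rx": 0,"ry": 0,"rz": 0,"dx": 0.26,"dy": -0.95,"dz": -0.1,"grip": 0},
    {"rx": 0,"ry": 0,"rz": 0,"dx": 0.26,"dy": -0.95,"dz": -0.1,"grip": 0},
    {"rx": 0,"ry": 0,"rz": 0,"dx": 0.26,"dy": -0.95,"dz": 0,"grip": 0},
    {"rx": 0,"ry": 0,"rz": 0,"dx": 0.26,"dy": -0.95,"dz": 0,"grip": 0},
    {"rx": 0,"ry": 0,"rz": 0,"dx": 0.1,"dy": -0.6,"dz": 0,"grip": 0},
  ],
)

```text
time: 6.45
position: [0.614, 0.285, 0.2289]
eef_rot: [0.004, 0.998, 0.066, -0.006]
force: [0.7, -0.0, -1.7]
finger_gap: 0.0254
```

Request:
apply_moves(
  increments=[
    {"rx": 0,"ry": 0,"rz": 0,"dx": 0,"dy": -0.1,"dz": 0,"grip": 0},
    {"rx": 0,"ry": 0,"rz": 0,"dx": 0,"dy": 0,"dz": 0,"grip": 0},
    {"rx": 0,"ry": 0,"rz": 0,"dx": 0,"dy": 0,"dz": 0,"grip": 0},
    {"rx": 0,"ry": 0,"rz": 0,"dx": 0,"dy": 0,"dz": 0,"grip": 0},
    {"rx": 0,"ry": 0,"rz": 0,"dx": 0,"dy": 0,"dz": 0,"grip": 0},
  ],
)

```text
time: 6.87
position: [0.6106, 0.2896, 0.2235]
eef_rot: [0.005, 0.998, 0.068, -0.01]
force: [-0.1, -0.1, -1.6]
finger_gap: 0.0252
```

```bash
python3 go.py .620 .312 .24 8.2
```

```text
t 6.87 p [0.6106 0.2896 0.2235] gap 0.0252 F [-0.1 -0.1 -1.6]
q [ 0.41  0.29  1.6  -0.    1.27  1.84] toolx yaw deg 7.83 z [-0.018 -0.011 -1.   ]
rot units [ 0.08   0.189 -0.06 ]
shift units [ 0.401 -0.694 -0.564]
```

Request:
apply_moves(
  increments=[
    {"rx": 0.08,"ry": 0.19,"rz": 0,"dx": 0.4,"dy": -0.7,"dz": 0,"grip": 0},
    {"rx": 0,"ry": 0,"rz": 0,"dx": 0,"dy": 0,"dz": 0,"grip": 0},
    {"rx": 0,"ry": 0,"rz": 0,"dx": 0,"dy": 0,"dz": 0,"grip": 0},
    {"rx": 0,"ry": 0,"rz": 0,"dx": 0,"dy": 0,"dz": 0,"grip": 0},
    {"rx": 0,"ry": 0,"rz": 0,"dx": 0,"dy": 0,"dz": 0,"grip": 0},
  ],
)

```text
time: 7.28
position: [0.6212, 0.3084, 0.2235]
eef_rot: [0.0, 0.998, 0.065, 0.001]
force: [-0.2, 0.2, 0.1]
finger_gap: 0.0255
```

```bash
python3 go.py .620 .312 .20 8.2
```

```text
t 7.28 p [0.6212 0.3084 0.2235] gap 0.0255 F [-0.2  0.2  0.1]
q [ 0.43  0.31  1.58 -0.    1.26  1.87] toolx yaw deg 7.49 z [ 0.002 -0.    -1.   ]
rot units [ 0.004 -0.017 -0.119]
shift units [-0.025 -0.125  0.784]
```

Request:
apply_moves(
  increments=[
    {"rx": 0,"ry": 0,"rz": 0,"dx": -0.03,"dy": -0.12,"dz": 0.5,"grip": 0},
    {"rx": 0,"ry": 0,"rz": 0,"dx": 0,"dy": 0,"dz": 0.6,"grip": 0},
    {"rx": 0,"ry": 0,"rz": 0,"dx": 0,"dy": 0,"dz": 0.5,"grip": 0},
    {"rx": 0,"ry": 0,"rz": 0,"dx": 0,"dy": 0,"dz": 0.2,"grip": 0},
    {"rx": 0,"ry": 0,"rz": 0,"dx": 0,"dy": 0,"dz": 0,"grip": 0},
  ],
)

```text
time: 7.7
position: [0.6203, 0.3114, 0.1664]
eef_rot: [-0.0, 0.998, 0.064, 0.002]
force: [-1.2, 0.1, -1.8]
finger_gap: 0.0252
```

```bash
python3 go.py .620 .312 .165 8.2
```

```text
t 7.7 p [0.6203 0.3114 0.1664] gap 0.0252 F [-1.2  0.1 -1.8]
q [ 0.43  0.35  1.64 -0.    1.16  1.87] toolx yaw deg 7.38 z [ 0.004  0.001 -1.   ]
rot units [-0.004 -0.041 -0.137]
shift units [-0.006 -0.021  0.045]
```

```bash
python3 - <<'E'
from bench import r
import cv2,pickle
for n,b in(("scene",(370,190,100,80)),("top",(150,170,90,75))):
    f=r.grab_frame(n);pickle.dump(f,open(n+"2.pkl","wb"));f=f["frame"];x,y,w,h=b;cv2.imwrite(f"pics/{n}2.png",cv2.resize(f[y:y+h,x:x+w],None,fx=8,fy=8,interpolation=cv2.INTER_CUBIC)[:600])
E
python3 go.py .620 .312 .165 8.2
```

```text
t 7.8 p [0.6208 0.3116 0.1679] gap 0.0252 F [-0.5 -0.3 -0.3]
q [ 0.43  0.34  1.63 -0.    1.16  1.87] toolx yaw deg 7.38 z [ 0.006  0.002 -1.   ]
rot units [-0.008 -0.054 -0.136]
shift units [-0.026 -0.015  0.095]
```

View pics/scene2.png

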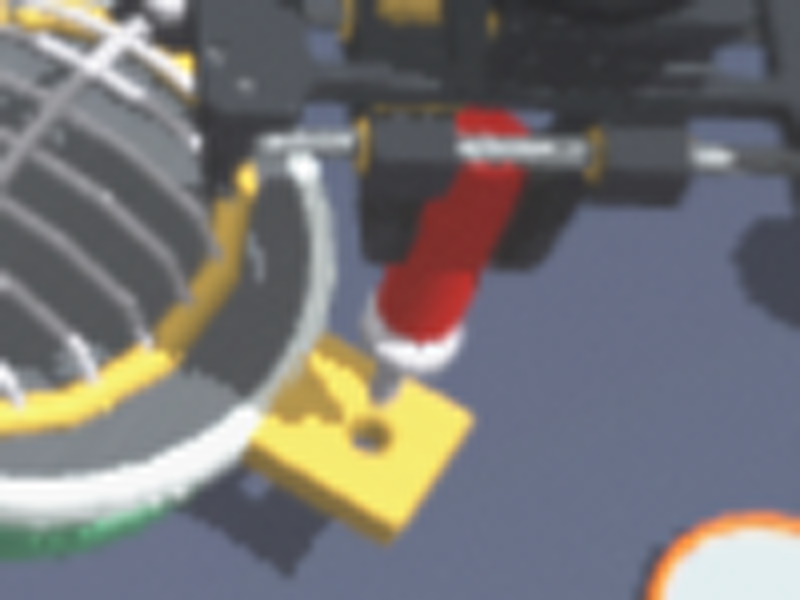

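View pics/top2.png

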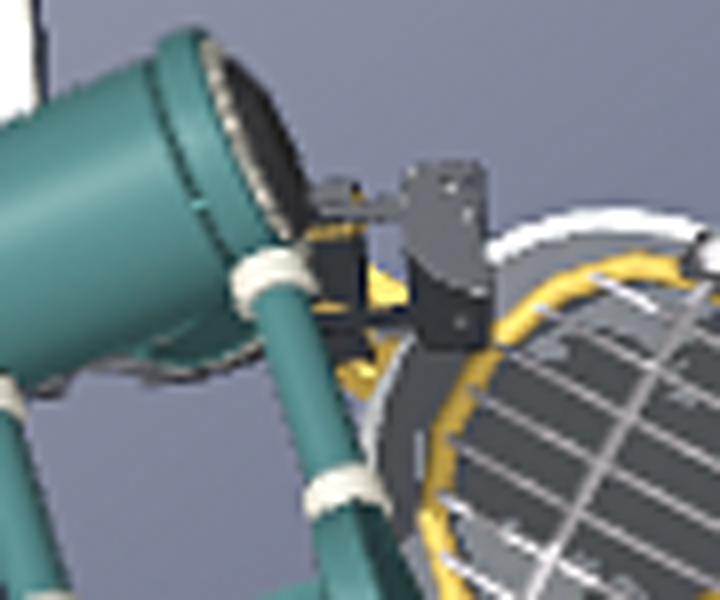

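Run:
```python
from h import *
f=pickle.load(open("scene2.pkl","rb"))
x,y,z=.6208,.3116,.1679
zc=z-.048  # collar underside
for dz,n in((-.038,"tip"),(0,"collar bottom"),(.006,"collar top"),(.102,"grip top")):
    p=proj(f,[[x,y,zc+dz]])[0];print(n,p.round(1),"crop",((p-[370,190]+.5)*8).round(0))
p=proj(f,[[.6202,.3123,.06]])[0];print("eyelet","crop",((p-[370,190]+.5)*8).round(0))
a=np.linspace(0,2*np.pi,60)
im=cv2.imread("pics/scene2.png")
def circ(z,rad,c):
    P=np.c_[x+rad*np.cos(a),y+rad*np.sin(a),a*0+z];q=((proj(f,P)-[370,190]+.5)*8).astype(int);cv2.polylines(im,[q],True,c,1)
circ(zc-.038,.003,(255,0,0));circ(zc,.015,(255,0,0));circ(zc+.006,.015,(255,0,255));circ(zc+.012,.013,(0,255,0));circ(zc-.030,.005,(255,0,0));circ(zc+.102,.013,(0,255,0))
cv2.imwrite("pics/ov2.png",im)
```

```text
tip [417.2 239.7] crop [382. 401.]
collar bottom [420.7 231.5] crop [410. 336.]
collar top [421.3 230.1] crop [414. 325.]
grip top [431.2 207.2] crop [493. 142.]
eyelet crop [368. 436.]
```

View pics/ov2.png

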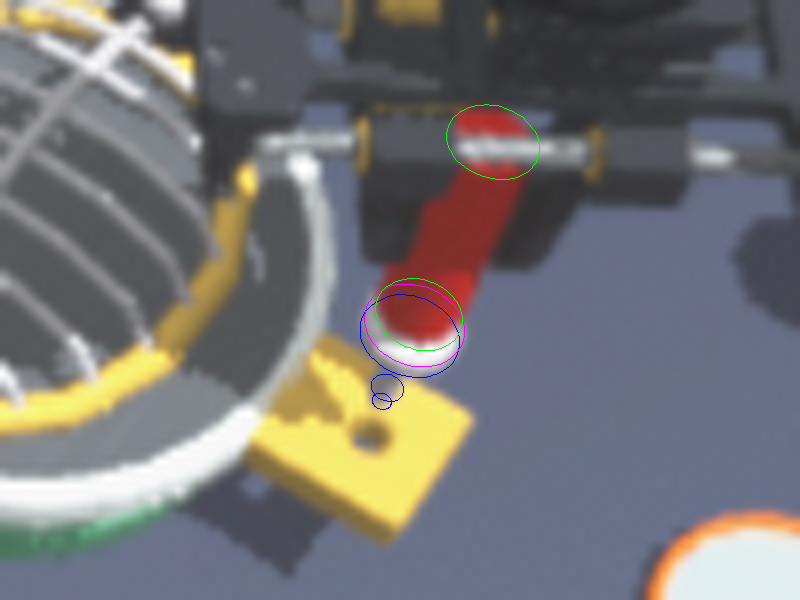

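Request:
apply_moves(
  increments=[
    {"rx": 0,"ry": -0.05,"rz": 0,"dx": -0.01,"dy": -0.02,"dz": 0.2,"grip": 0},
    {"rx": 0,"ry": 0,"rz": 0,"dx": 0,"dy": 0,"dz": 0.2,"grip": 0},
    {"rx": 0,"ry": 0,"rz": 0,"dx": 0,"dy": 0,"dz": 0.15,"grip": 0},
    {"rx": 0,"ry": 0,"rz": 0,"dx": 0,"dy": 0,"dz": 0,"grip": 0},
    {"rx": 0,"ry": 0,"rz": 0,"dx": 0,"dy": 0,"dz": 0,"grip": 0},
  ],
)

```text
time: 8.22
position: [0.6225, 0.3133, 0.1532]
eef_rot: [-0.002, 0.998, 0.064, 0.003]
force: [-0.1, 0.2, -1.7]
finger_gap: 0.0251
```

```bash
python3 go.py .620 .312 .108 8.2
```

```text
t 8.22 p [0.6225 0.3133 0.1532] gap 0.0251 F [-0.1  0.2 -1.7]
q [0.43 0.36 1.64 0.   1.13 1.87] toolx yaw deg 7.37 z [ 0.005  0.003 -1.   ]
rot units [-0.025 -0.053 -0.138]
shift units [-0.098  0.036  1.507]
```

Request:
apply_moves(
  increments=[
    {"rx": -0.02,"ry": -0.05,"rz": 0,"dx": -0.07,"dy": 0.03,"dz": 0,"grip": 0},
    {"rx": 0,"ry": 0,"rz": 0,"dx": 0,"dy": 0,"dz": 0,"grip": 0},
    {"rx": 0,"ry": 0,"rz": 0,"dx": 0,"dy": 0,"dz": 0,"grip": 0},
    {"rx": 0,"ry": 0,"rz": 0,"dx": 0,"dy": 0,"dz": 0,"grip": 0},
    {"rx": 0,"ry": 0,"rz": 0,"dx": 0,"dy": 0,"dz": 0,"grip": 0},
  ],
)

```text
time: 8.63
position: [0.621, 0.3123, 0.1544]
eef_rot: [-0.0, 0.998, 0.064, 0.001]
force: [-0.3, -0.3, -1.9]
finger_gap: 0.0255
```

```bash
python3 - <<'E'
from h import *
from bench import r
f=r.grab_frame("scene");s=r.state();p=s["position"];print(p.round(4))
fr=f["frame"][190:265,370:470];im=cv2.resize(fr,None,fx=8,fy=8,interpolation=cv2.INTER_CUBIC)
x,y,z=p;zc=z-.048;a=np.linspace(0,2*np.pi,60)
def circ(x,y,z,rad,c):
    P=np.c_[x+rad*np.cos(a),y+rad*np.sin(a),a*0+z];q=((proj(f,P)-[370,190]+.5)*8).astype(int);cv2.polylines(im,[q],True,c,1)
circ(x,y,zc-.038,.003,(255,0,0));circ(x,y,zc,.015,(255,0,0));circ(x,y,zc-.030,.005,(255,0,0));circ(.6202,.3123,.06,.007,(0,0,255))
cv2.imwrite("pics/ov3.png",im)
E
python3 go.py .620 .312 .108 8.2
```

```text
[0.621  0.3123 0.1545]
t 8.68 p [0.621  0.3123 0.1545] gap 0.0254 F [-0.2  0.8 -2.2]
q [0.43 0.36 1.64 0.   1.14 1.87] toolx yaw deg 7.38 z [ 0.001  0.001 -1.   ]
rot units [-0.009 -0.015 -0.137]
shift units [-0.036  0.008  1.551]
```

View pics/ov3.png

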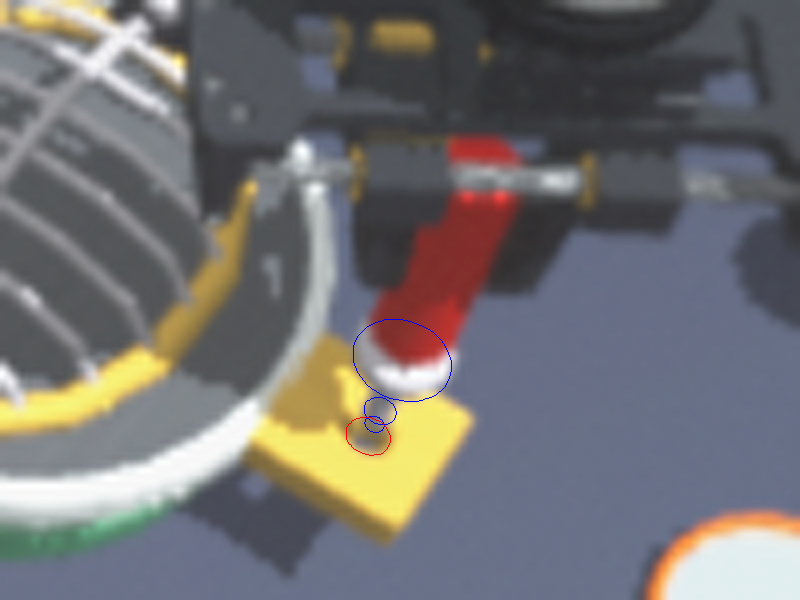

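Request:
apply_moves(
  increments=[
    {"rx": 0,"ry": 0,"rz": 0,"dx": -0.02,"dy": 0,"dz": 0.15,"grip": 0},
    {"rx": 0,"ry": 0,"rz": 0,"dx": 0,"dy": 0,"dz": 0.15,"grip": 0},
    {"rx": 0,"ry": 0,"rz": 0,"dx": 0,"dy": 0,"dz": 0.15,"grip": 0},
    {"rx": 0,"ry": 0,"rz": 0,"dx": 0,"dy": 0,"dz": 0.15,"grip": 0},
    {"rx": 0,"ry": 0,"rz": 0,"dx": 0,"dy": 0,"dz": 0,"grip": 0},
  ],
)

```text
time: 9.1
position: [0.6204, 0.3123, 0.1349]
eef_rot: [-0.001, 0.998, 0.064, 0.001]
force: [-0.1, 0.9, -1.7]
finger_gap: 0.0251
```

```bash
python3 go.py .620 .312 .108 8.2
```

```text
t 9.1 p [0.6204 0.3123 0.1349] gap 0.0251 F [-0.1  0.9 -1.7]
q [0.43 0.37 1.66 0.   1.11 1.87] toolx yaw deg 7.38 z [ 0.002  0.001 -1.   ]
rot units [-0.01  -0.02  -0.137]
shift units [-0.016  0.008  0.896]
```

Request:
apply_moves(
  increments=[
    {"rx": 0,"ry": 0,"rz": 0,"dx": 0,"dy": 0,"dz": 0.17,"grip": 0},
    {"rx": 0,"ry": 0,"rz": 0,"dx": 0,"dy": 0,"dz": 0.17,"grip": 0},
    {"rx": 0,"ry": 0,"rz": 0,"dx": 0,"dy": 0,"dz": 0.17,"grip": 0},
    {"rx": 0,"ry": 0,"rz": 0,"dx": 0,"dy": 0,"dz": 0.15,"grip": 0},
    {"rx": 0,"ry": 0,"rz": 0,"dx": 0,"dy": 0,"dz": 0,"grip": 0},
  ],
)

```text
time: 9.52
position: [0.6199, 0.312, 0.1118]
eef_rot: [-0.0, 0.998, 0.064, 0.0]
force: [0.0, -0.4, -1.7]
finger_gap: 0.0254
```

```bash
python3 go.py .620 .312 .108 8.2
```

```text
t 9.52 p [0.6199 0.312  0.1118] gap 0.0254 F [ 0.  -0.4 -1.7]
q [0.43 0.39 1.68 0.   1.07 1.87] toolx yaw deg 7.38 z [ 0.     0.001 -1.   ]
rot units [-0.005 -0.003 -0.137]
shift units [0.005 0.001 0.125]
```

Request:
apply_moves(
  increments=[
    {"rx": 0,"ry": 0,"rz": 0,"dx": 0,"dy": 0,"dz": 0.07,"grip": 0},
    {"rx": 0,"ry": 0,"rz": 0,"dx": 0,"dy": 0,"dz": 0.05,"grip": 0},
    {"rx": 0,"ry": 0,"rz": 0,"dx": 0,"dy": 0,"dz": 0.05,"grip": 0},
    {"rx": 0,"ry": 0,"rz": 0,"dx": 0,"dy": 0,"dz": 0.05,"grip": 0},
    {"rx": 0,"ry": 0,"rz": 0,"dx": 0,"dy": 0,"dz": 0,"grip": 0},
  ],
)

```text
time: 9.93
position: [0.6202, 0.3121, 0.109]
eef_rot: [-0.0, 0.998, 0.064, 0.0]
force: [0.3, -0.8, -2.2]
finger_gap: 0.0254
```

```bash
python3 go.py .620 .312 .108 8.2
```

```text
t 9.93 p [0.6202 0.3121 0.109 ] gap 0.0254 F [ 0.3 -0.8 -2.2]
q [0.43 0.4  1.68 0.   1.07 1.87] toolx yaw deg 7.38 z [ 0.001  0.001 -1.   ]
rot units [-0.005 -0.006 -0.137]
shift units [-0.006  0.004  0.033]
```

Request:
apply_moves(
  increments=[
    {"rx": 0,"ry": 0,"rz": 0,"dx": 0,"dy": 0,"dz": 0.1,"grip": 0},
    {"rx": 0,"ry": 0,"rz": 0,"dx": 0,"dy": 0,"dz": 0.1,"grip": 0},
    {"rx": 0,"ry": 0,"rz": 0,"dx": 0,"dy": 0,"dz": 0.1,"grip": 0},
    {"rx": 0,"ry": 0,"rz": 0,"dx": 0,"dy": 0,"dz": 0.1,"grip": 0},
    {"rx": 0,"ry": 0,"rz": 0,"dx": 0,"dy": 0,"dz": 0.1,"grip": 0},
  ],
)

```text
time: 10.35
position: [0.6214, 0.3126, 0.1083]
eef_rot: [-0.001, 0.998, 0.064, 0.002]
force: [-5.6, -3.6, 12.3]
finger_gap: 0.0256
```

```bash
python3 go.py .620 .312 .108 8.2
```

```text
t 10.35 p [0.6214 0.3126 0.1083] gap 0.0256 F [-5.6 -3.6 12.3]
q [ 0.43  0.4   1.68 -0.    1.06  1.87] toolx yaw deg 7.39 z [ 0.004  0.002 -1.   ]
rot units [-0.011 -0.037 -0.135]
shift units [-0.047  0.014  0.008]
```

The collar has bottomed at TCP z=0.1083 with 12 N of contact. I'll release it now.

Request:
apply_moves(
  increments=[
    {"rx": 0,"ry": 0,"rz": 0,"dx": 0,"dy": 0,"dz": 0,"grip": 0},
    {"rx": 0,"ry": 0,"rz": 0,"dx": 0,"dy": 0,"dz": 0,"grip": 0.35},
    {"rx": 0,"ry": 0,"rz": 0,"dx": 0,"dy": 0,"dz": 0,"grip": 0.5},
    {"rx": 0,"ry": 0,"rz": 0,"dx": 0,"dy": 0,"dz": 0,"grip": 0.6},
    {"rx": 0,"ry": 0,"rz": 0,"dx": 0,"dy": 0,"dz": 0,"grip": 0.7},
  ],
)

```text
time: 10.77
position: [0.6231, 0.3134, 0.1102]
eef_rot: [-0.002, 0.998, 0.064, 0.004]
force: [0.1, 1.4, 0.1]
finger_gap: 0.0483
```

```bash
python3 go.py .620 .312 .22 8.2;python3 - <<'E'
from h import *
from bench import r
f=r.grab_frame("scene")
fr=f["frame"][190:265,370:470];im=cv2.resize(fr,None,fx=8,fy=8,interpolation=cv2.INTER_CUBIC)
a=np.linspace(0,2*np.pi,60)
def circ(x,y,z,rad,c):
    P=np.c_[x+rad*np.cos(a),y+rad*np.sin(a),a*0+z];q=((proj(f,P)-[370,190]+.5)*8).astype(int);cv2.polylines(im,[q],True,c,1)
circ(.6202,.3123,.06,.015,(255,0,0));circ(.6202,.3123,.162,.013,(0,255,0))
cv2.imwrite("pics/ov4.png",im)
E
```

```text
t 10.77 p [0.6231 0.3134 0.1102] gap 0.0483 F [0.1 1.4 0.1]
q [ 0.43  0.4   1.68 -0.    1.06  1.87] toolx yaw deg 7.39 z [ 0.008  0.004 -1.   ]
rot units [-0.025 -0.085 -0.135]
shift units [-0.075  0.024 -3.661]
```

View pics/ov4.png

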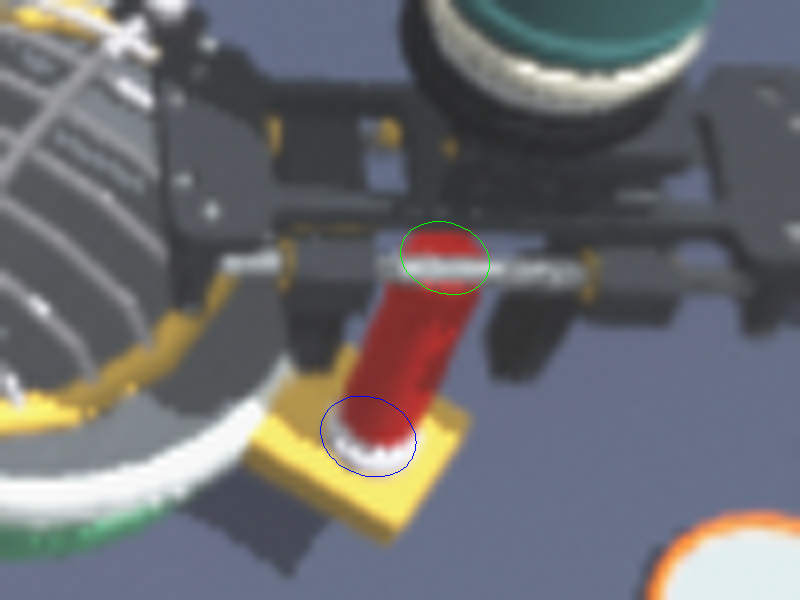

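The overlay at (400-490,220-480) matches a home, upright crank, and the fingers are open clear of it. I'll retreat straight up.

Request:
apply_moves(
  increments=[
    {"rx": 0,"ry": -0.06,"rz": 0,"dx": -0.05,"dy": 0,"dz": -0.2,"grip": 0.7},
    {"rx": 0,"ry": 0,"rz": 0,"dx": 0,"dy": 0,"dz": -0.5,"grip": 0.7},
    {"rx": 0,"ry": 0,"rz": 0,"dx": 0,"dy": 0,"dz": -0.7,"grip": 0.7},
    {"rx": 0,"ry": 0,"rz": 0,"dx": 0,"dy": 0,"dz": -0.7,"grip": 0.7},
    {"rx": 0,"ry": 0,"rz": 0,"dx": 0,"dy": 0,"dz": -0.7,"grip": 0.7},
  ],
)

```text
time: 11.23
position: [0.6172, 0.3111, 0.1915]
eef_rot: [0.001, 0.998, 0.064, -0.006]
force: [-0.0, 0.2, 0.2]
finger_gap: 0.0614
```

Request:
apply_moves(
  increments=[
    {"rx": 0,"ry": 0,"rz": 0,"dx": 0,"dy": 0,"dz": -0.7,"grip": 0.7},
    {"rx": 0,"ry": 0,"rz": 0,"dx": 0,"dy": 0,"dz": -0.3,"grip": 0.7},
    {"rx": 0,"ry": 0,"rz": 0,"dx": 0,"dy": 0,"dz": 0,"grip": 0.7},
    {"rx": 0,"ry": 0,"rz": 0,"dx": 0,"dy": 0,"dz": 0,"grip": 0.7},
    {"rx": 0,"ry": 0,"rz": 0,"dx": 0,"dy": 0,"dz": 0,"grip": 0.7},
  ],
)

```text
time: 11.65
position: [0.6211, 0.3128, 0.2342]
eef_rot: [-0.001, 0.998, 0.064, 0.001]
force: [-0.6, 0.6, 0.4]
finger_gap: 0.0617
```

```bash
python3 go.py .4975 .072 .22 8.2;python3 - <<'E'
from h import *
from bench import r
f=r.grab_frame("scene")
cv2.imwrite("pics/full5.png",f["frame"])
E
```

```text
t 11.65 p [0.6211 0.3128 0.2342] gap 0.0617 F [-0.6  0.6  0.4]
q [0.43 0.3  1.56 0.   1.27 1.87] toolx yaw deg 7.39 z [ 0.001  0.003 -1.   ]
rot units [-0.027 -0.017 -0.136]
shift units [-5.119  7.432  0.442]
```

View pics/full5.png

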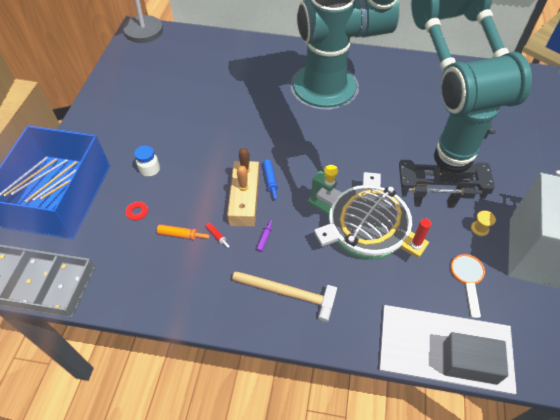

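The scene view shows the crank standing in the eyelet at (422,235), and the plunger knob at (331,173) still seated. I'll go to the knob.

Request:
apply_moves(
  increments=[
    {"rx": 0,"ry": 0,"rz": 0,"dx": -0.6,"dy": 0.88,"dz": 0,"grip": 0.7},
    {"rx": 0,"ry": 0,"rz": 0,"dx": -0.6,"dy": 0.88,"dz": 0,"grip": 0.7},
    {"rx": 0,"ry": 0,"rz": 0,"dx": -0.6,"dy": 0.88,"dz": 0,"grip": 0.7},
    {"rx": 0,"ry": 0,"rz": 0,"dx": -0.6,"dy": 0.88,"dz": 0,"grip": 0.7},
    {"rx": 0,"ry": 0,"rz": 0,"dx": -0.6,"dy": 0.88,"dz": 0,"grip": 0.7},
  ],
)

```text
time: 12.12
position: [0.5442, 0.1699, 0.223]
eef_rot: [-0.001, 0.998, 0.068, -0.006]
force: [0.3, 0.3, -0.1]
finger_gap: 0.0617
```

Request:
apply_moves(
  increments=[
    {"rx": 0,"ry": 0,"rz": 0,"dx": -0.6,"dy": 0.88,"dz": 0,"grip": 0.7},
    {"rx": 0,"ry": 0,"rz": 0,"dx": -0.6,"dy": 0.88,"dz": 0,"grip": 0.7},
    {"rx": 0,"ry": 0,"rz": 0,"dx": -0.4,"dy": 0.6,"dz": 0,"grip": 0.7},
    {"rx": 0,"ry": 0,"rz": 0,"dx": 0,"dy": 0,"dz": 0,"grip": 0.7},
    {"rx": 0,"ry": 0,"rz": 0,"dx": 0,"dy": 0,"dz": 0,"grip": 0.7},
  ],
)

```text
time: 12.53
position: [0.4956, 0.0846, 0.2144]
eef_rot: [0.001, 0.998, 0.066, -0.014]
force: [-0.1, 0.2, -1.3]
finger_gap: 0.0615
```

```bash
python3 go.py .4975 .072 .22 8.2
```

```text
t 12.53 p [0.4956 0.0846 0.2144] gap 0.0615 F [-0.1  0.2 -1.3]
q [ 0.12 -0.03  1.97 -0.    1.22  1.56] toolx yaw deg 7.57 z [-0.028 -0.004 -1.   ]
rot units [-0.001  0.269 -0.106]
shift units [ 0.002  0.424 -0.187]
```

Request:
apply_moves(
  increments=[
    {"rx": 0,"ry": 0.27,"rz": 0,"dx": 0,"dy": 0.42,"dz": 0,"grip": 0.7},
    {"rx": 0,"ry": 0,"rz": 0,"dx": 0,"dy": 0,"dz": 0,"grip": 0.7},
    {"rx": 0,"ry": 0,"rz": 0,"dx": 0,"dy": 0,"dz": 0,"grip": 0.7},
    {"rx": 0,"ry": 0,"rz": 0,"dx": 0,"dy": 0,"dz": 0,"grip": 0.7},
    {"rx": 0,"ry": 0,"rz": 0,"dx": 0,"dy": 0,"dz": 0,"grip": 0.7},
  ],
)

```text
time: 12.95
position: [0.4973, 0.0753, 0.2111]
eef_rot: [-0.001, 0.998, 0.066, -0.003]
force: [0.4, 0.9, 0.3]
finger_gap: 0.0615
```

```bash
python3 go.py .4975 .072 .17 8.2
```

```text
t 12.95 p [0.4973 0.0753 0.2111] gap 0.0615 F [0.4 0.9 0.3]
q [ 0.1  -0.04  1.99  0.    1.19  1.54] toolx yaw deg 7.62 z [-0.005  0.002 -1.   ]
rot units [-0.025  0.047 -0.097]
shift units [-1.000e-03  1.120e-01  1.371e+00]
```

Request:
apply_moves(
  increments=[
    {"rx": -0.02,"ry": 0.05,"rz": 0,"dx": 0,"dy": 0.11,"dz": 0.3,"grip": 0.7},
    {"rx": 0,"ry": 0,"rz": 0,"dx": 0,"dy": 0,"dz": 0.5,"grip": 0.7},
    {"rx": 0,"ry": 0,"rz": 0,"dx": 0,"dy": 0,"dz": 0.4,"grip": 0.7},
    {"rx": 0,"ry": 0,"rz": 0,"dx": 0,"dy": 0,"dz": 0,"grip": 0.7},
    {"rx": 0,"ry": 0,"rz": 0,"dx": 0,"dy": 0,"dz": 0,"grip": 0.7},
  ],
)

```text
time: 13.37
position: [0.4994, 0.0746, 0.1725]
eef_rot: [-0.0, 0.998, 0.068, 0.001]
force: [-0.4, 0.0, 0.9]
finger_gap: 0.0617
```

```bash
python3 go.py .4975 .072 .132 8.2
```

```text
t 13.37 p [0.4994 0.0746 0.1725] gap 0.0617 F [-0.4  0.   0.9]
q [ 0.1  -0.01  2.03  0.    1.11  1.53] toolx yaw deg 7.85 z [ 0.001  0.001 -1.   ]
rot units [-0.006 -0.014 -0.058]
shift units [-0.076  0.078  1.351]
```

Request:
apply_moves(
  increments=[
    {"rx": 0,"ry": 0,"rz": 0,"dx": -0.08,"dy": 0.1,"dz": 0.3,"grip": 0.7},
    {"rx": 0,"ry": 0,"rz": 0,"dx": 0,"dy": 0,"dz": 0.4,"grip": 0.7},
    {"rx": 0,"ry": 0,"rz": 0,"dx": 0,"dy": 0,"dz": 0.4,"grip": 0.7},
    {"rx": 0,"ry": 0,"rz": 0,"dx": 0,"dy": 0,"dz": 0.2,"grip": 0.7},
    {"rx": 0,"ry": 0,"rz": 0,"dx": 0,"dy": 0,"dz": 0,"grip": 0.7},
  ],
)

```text
time: 13.78
position: [0.4983, 0.0714, 0.1312]
eef_rot: [-0.0, 0.998, 0.069, 0.002]
force: [1.0, 0.3, 0.1]
finger_gap: 0.0615
```

```bash
python3 go.py .4975 .072 .132 8.2
python3 - <<'E'
from h import *
from bench import r
f=r.grab_frame("scene")
fr=f["frame"][130:230,270:400];cv2.imwrite("pics/k6.png",cv2.resize(fr,None,fx=6,fy=6,interpolation=cv2.INTER_CUBIC))
E
```

```text
t 13.78 p [0.4983 0.0714 0.1312] gap 0.0615 F [1.  0.3 0.1]
q [0.09 0.03 2.08 0.   1.03 1.53] toolx yaw deg 7.89 z [ 0.004  0.001 -1.   ]
rot units [-0.004 -0.038 -0.051]
shift units [-0.024 -0.024 -0.027]
```

View pics/k6.png

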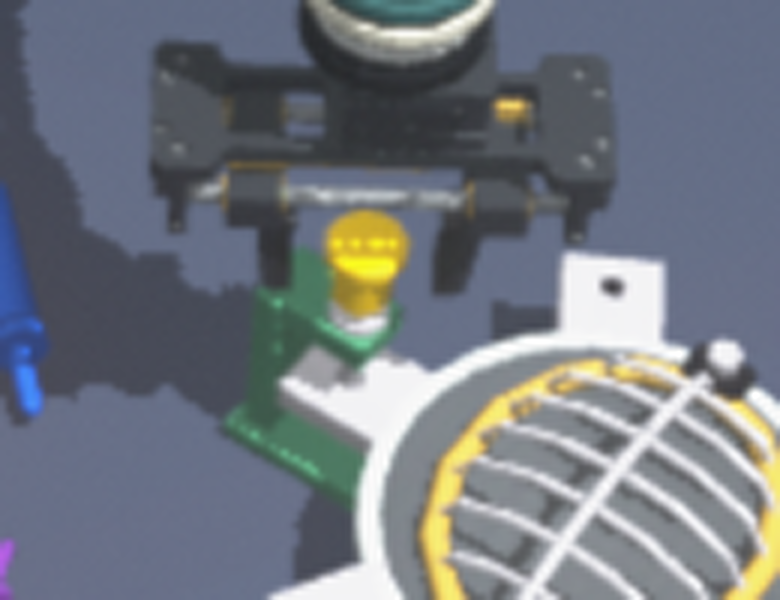

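The knob head at (367,245) in the crop sits midway between the open fingers. I'll close on it.

Request:
apply_moves(
  increments=[
    {"rx": 0,"ry": -0.04,"rz": 0,"dx": -0.02,"dy": -0.02,"dz": 0,"grip": 0.45},
    {"rx": 0,"ry": 0,"rz": 0,"dx": 0,"dy": 0,"dz": 0,"grip": 0.2},
    {"rx": 0,"ry": 0,"rz": 0,"dx": 0,"dy": 0,"dz": 0,"grip": 0},
    {"rx": 0,"ry": 0,"rz": 0,"dx": 0,"dy": 0,"dz": 0,"grip": 0},
    {"rx": 0,"ry": 0,"rz": 0,"dx": 0,"dy": 0,"dz": 0,"grip": 0},
  ],
)

```text
time: 14.25
position: [0.4989, 0.0721, 0.1332]
eef_rot: [-0.0, 0.998, 0.069, 0.001]
force: [-1.0, 0.9, -3.0]
finger_gap: 0.0341
```

```bash
python3 go.py .4975 .072 .132 8.2
```

```text
t 14.25 p [0.4989 0.0721 0.1332] gap 0.0341 F [-1.   0.9 -3. ]
q [0.09 0.03 2.07 0.   1.03 1.53] toolx yaw deg 7.88 z [ 0.002  0.001 -1.   ]
rot units [-0.005 -0.021 -0.053]
shift units [-0.046 -0.002  0.04 ]
```

Request:
apply_moves(
  increments=[
    {"rx": 0,"ry": 0,"rz": 0,"dx": 0,"dy": 0,"dz": -0.15,"grip": 0},
    {"rx": 0,"ry": 0,"rz": 0,"dx": 0,"dy": 0,"dz": -0.15,"grip": 0},
    {"rx": 0,"ry": 0,"rz": 0,"dx": 0,"dy": 0,"dz": -0.15,"grip": 0},
    {"rx": 0,"ry": 0,"rz": 0,"dx": 0,"dy": 0,"dz": -0.15,"grip": 0},
    {"rx": 0,"ry": 0,"rz": 0,"dx": 0,"dy": 0,"dz": -0.1,"grip": 0},
  ],
)

```text
time: 14.67
position: [0.4988, 0.0721, 0.153]
eef_rot: [-0.0, 0.998, 0.069, 0.001]
force: [5.3, 1.2, -10.8]
finger_gap: 0.0341
```

```bash
python3 go.py .4975 .072 .154 8.2
python3 - <<'E'
from h import *
from bench import r
f=r.grab_frame("scene")
fr=f["frame"][130:230,270:400];cv2.imwrite("pics/k7.png",cv2.resize(fr,None,fx=6,fy=6,interpolation=cv2.INTER_CUBIC))
E
```

```text
t 14.67 p [0.4988 0.0721 0.153 ] gap 0.0341 F [  5.3   1.2 -10.8]
q [0.09 0.01 2.06 0.   1.07 1.53] toolx yaw deg 7.9 z [ 0.002  0.001 -1.   ]
rot units [-0.004 -0.024 -0.051]
shift units [-0.043 -0.003 -0.034]
```

View pics/k7.png

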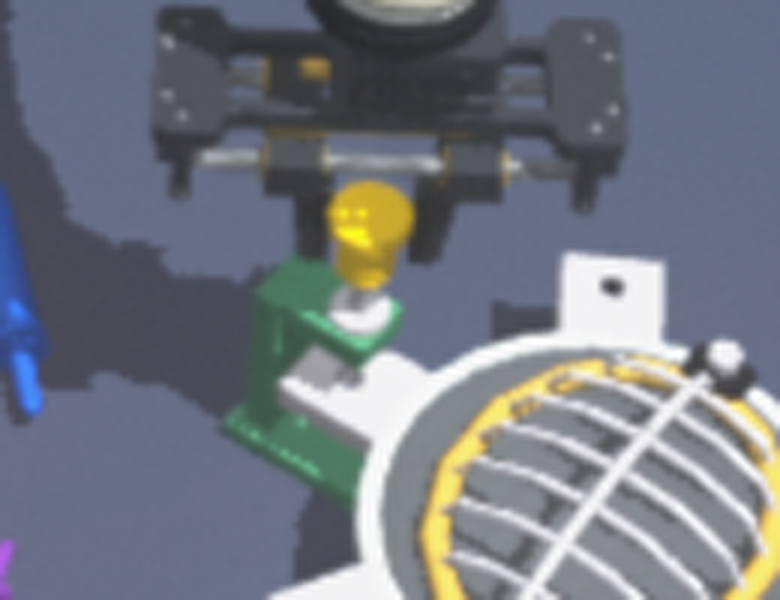

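The knob has risen with the fingers, now at (370,215) in the crop with a gap below it. The 10.8 N matches about 20 mm of travel. I'll ease it up to the stop.

Request:
apply_moves(
  increments=[
    {"rx": 0,"ry": 0,"rz": 0,"dx": 0,"dy": 0,"dz": -0.1,"grip": 0},
    {"rx": 0,"ry": 0,"rz": 0,"dx": 0,"dy": 0,"dz": -0.08,"grip": 0},
    {"rx": 0,"ry": 0,"rz": 0,"dx": 0,"dy": 0,"dz": -0.06,"grip": 0},
    {"rx": 0,"ry": 0,"rz": 0,"dx": 0,"dy": 0,"dz": -0.06,"grip": 0},
    {"rx": 0,"ry": 0,"rz": 0,"dx": 0,"dy": 0,"dz": -0.06,"grip": 0},
  ],
)

```text
time: 15.13
position: [0.4987, 0.0721, 0.1554]
eef_rot: [-0.0, 0.998, 0.069, 0.002]
force: [8.5, 0.6, -17.6]
finger_gap: 0.0345
```

```bash
python3 go.py .4975 .072 .155 8.2
```

```text
t 15.13 p [0.4987 0.0721 0.1554] gap 0.0345 F [  8.5   0.6 -17.6]
q [0.09 0.01 2.06 0.   1.08 1.53] toolx yaw deg 7.88 z [ 0.003  0.001 -1.   ]
rot units [-0.006 -0.032 -0.053]
shift units [-0.039 -0.002  0.013]
```

Request:
apply_moves(
  increments=[
    {"rx": 0,"ry": 0,"rz": 0,"dx": 0,"dy": 0,"dz": -0.05,"grip": 0},
    {"rx": 0,"ry": 0,"rz": 0,"dx": 0,"dy": 0,"dz": -0.05,"grip": 0},
    {"rx": 0,"ry": 0,"rz": 0,"dx": 0,"dy": 0,"dz": -0.04,"grip": 0},
    {"rx": 0,"ry": 0,"rz": 0,"dx": 0,"dy": 0,"dz": -0.04,"grip": 0},
    {"rx": 0,"ry": 0,"rz": 0,"dx": 0,"dy": 0,"dz": -0.04,"grip": 0},
  ],
)

```text
time: 15.55
position: [0.4987, 0.0721, 0.1553]
eef_rot: [-0.001, 0.998, 0.069, 0.002]
force: [6.9, 0.9, -14.2]
finger_gap: 0.0339
```

```bash
python3 go.py
python3 - <<'E'
from h import *
from bench import r
f=r.grab_frame("scene");im=cv2.resize(f["frame"][130:260,270:450],None,fx=4,fy=4,interpolation=cv2.INTER_CUBIC)
a=np.linspace(0,2*np.pi,60)
def circ(x,y,z,rad,c):
    P=np.c_[x+rad*np.cos(a),y+rad*np.sin(a),a*0+z];q=((proj(f,P)-[270,130]+.5)*4).astype(int);cv2.polylines(im,[q],True,c,1)
circ(.6202,.3123,.06,.015,(255,0,0));circ(.6202,.3123,.162,.013,(0,255,0))
circ(.4975,.0718,.157+.022,.018,(255,0,0));circ(.4975,.0718,.119+.022,.013,(255,0,0))
cv2.imwrite("pics/k8.png",im)
for _ in range(6): r.grab_frame("top")
E
python3 go.py
```

```text
t 15.55 p [0.4987 0.0721 0.1553] gap 0.0339 F [  6.9   0.9 -14.2]
q [0.09 0.01 2.05 0.   1.08 1.53] toolx yaw deg 7.87 z [ 0.003  0.001 -1.   ]
t 15.9 p [0.4987 0.0721 0.1553] gap 0.034 F [  6.1   0.4 -15.1]
q [0.09 0.01 2.05 0.   1.08 1.53] toolx yaw deg 7.87 z [ 0.003  0.001 -1.   ]
```

View pics/k8.png

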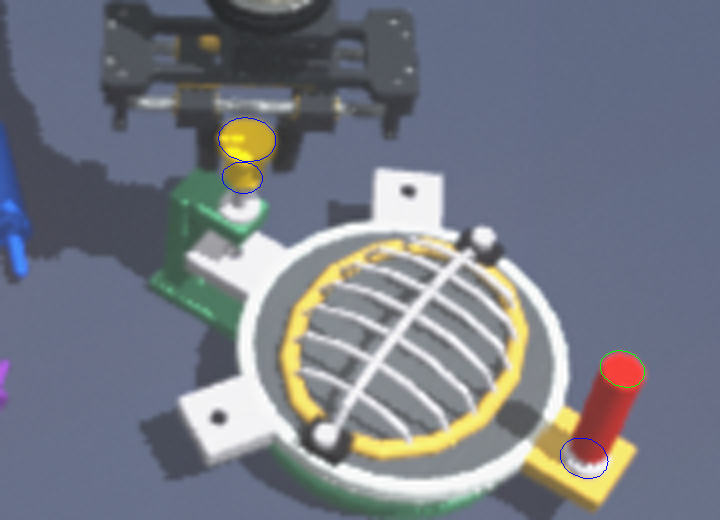

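The overlay matches a plunger at 22 mm of travel (head at (247,140)) and a crank home and upright (top at (622,370), collar at (584,458)). The hold was stable over 0.35 s at about 15 N, so I'm handing in.

```bash
python3 -c "
from bench import r
print(r.sign_off())"; python3 go.py
```

```text
the job is handed in; nothing more can be done
None
the job is handed in; nothing more can be done
```

I put the larger red crank handle from the tool block into the brass eyelet, pushed it fully home and let go. I then pulled the yellow plunger up to its stop and handed the job in at about 15.9 s, still holding it; no verdict was reported.

**Last checks:**
- **Crank:** it stopped on its collar with the TCP 108.3 mm above the bench and about 12 N of contact. The model overlay on the scene picture matched an upright handle, fully home, with the fingers well clear. The top camera's view of the eyelet was blocked by the arm, so this rests on the scene camera and the arm's own readings.
- **Plunger:** the fingers rose about 22 mm with the knob. The overlay matched full travel, and the hold stayed steady over 0.35 s at about 15 N, which fits the spring force plus a light push on the stop. The knob is held by friction on its round head, not under it.

**Decoys toppled:** the four loose look-alike handles standing on the bench (blue, orange, purple and small red) fell over early in the run. I had not aimed for them and they are not listed things, but I did not find out what caused it. By eye in the pictures, the awls and the other listed things looked unmoved.

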